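# Fit the bayonet bulb in the desk lamp and hold it home

## Task

Take the new LED bulb out of its light wooden cradle, put its bayonet cap into the holder of the desk lamp, push it down against the spring and twist it clockwise (seen from above) about a quarter turn, to the stop. Finish while still gripping the bulb and keeping it pushed down and twisted, so that I can tighten the thumb screw: do not let it go or ease off. Leave the glasses case, the mouse and the brass key where they are.

Things in the scene. Friction and masses are not known exactly. Their poses are not given: they have to be found in the camera images.
- bulb_grip (a point): Loose LED bulb, 70 g, 80 mm tall, stands cap down in the cradle. Point on its axis, 45 mm above the cap's end; z up. White grip collar 32 to 58 mm above the end: 44 mm along x (ribbed), two flat sides 36 mm apart across y for the grip; dome above, 30 mm wide. Red marks on the collar's top at +x and -x stand above the two pins. A half turn makes no difference.
- bulb_pins (a point): middle of the bulb's metal cap between its two bayonet pins, 6 mm above the cap's flat end, 39 mm below bulb_grip; axes as bulb_grip. Cap 24 mm in diameter, 26 mm long, chamfered foot. The round pins, 5 mm thick, stick out along +x and -x to 17 mm from the axis.
- cradle: light wooden cradle fixed to the desk, 64 x 64 x 19 mm, with a round recess 38 mm wide and 15 mm deep in which the bulb's cap stands; origin at the centre of its underside.
- lamp: dark steel table lamp without shade, fixed to the desk; origin under its centre, axes as holder_mouth. Foot 110 mm wide, bayonet holder on top 48 mm wide outside, 100 mm high. A brass thumb screw sticks out of the holder's side to 37 mm from the axis, 20 mm below the mouth.
- holder_mouth (a point): centre of the holder's mouth, 100 mm above the desk, z up. A white ring there, 6 mm thick, has a 27 mm bore and two slots 8 mm wide that reach 19.5 mm from the axis along +x and -x, a red mark on the rim at each. The bulb's pins go down through the slots, either way round. 9.5 mm below the mouth the cap's end meets a sprung floor, pins still in the slots.
- press (a joint): how far the bulb pushes the holder's sprung floor down, m: 0 at rest, 0.0095 at the bottom; 4 N at first, 8.5 N at the bottom. Beyond 0.005 the pins are below the ring and the bulb can be twisted. Let go, it springs up until the pins meet the ring (0.005): it is home only while pressed near the bottom.
- twist (a joint): how far the bulb's pins have twisted the holder's inner part, clockwise seen from above, rad: 0 in line with the slots, 1.40 at the stop. The bulb itself turns up to 0.1 rad more (play). A weak spring turns it back (up to 0.1 N m).
- glasses_case: dark red-brown glasses case, 58 x 155 x 36 mm, bystander; origin at the centre of its underside.
- mouse: silver-grey computer mouse, 111 x 60 x 36 mm, bystander; origin at the centre of its underside.
- box_key: small brass key lying flat, 27 x 70 x 8 mm, bystander; origin at the centre of its underside.
There are look-alikes about, which are no part of the job. There is more than one size of the cradle; the job needs the smaller. What is shaped like the part that bears bulb_grip but turquoise is not meant.

How it is judged:
On the way, in this order (a step that is already met when the one before it is completed fails the run):
1. the bulb is lifted clear of its cradle (height (world z) of bulb_grip above 0.07 m and contact force between bulb and cradle below 0.01 N and contact force between the fingers and bulb above 1 N), for 0.1 s.
2. the cap is in the holder and pushed down against the spring, pins below the ring (horizontal distance between bulb_grip and holder_mouth below 0.006 m and z of bulb_grip in the frame of holder_mouth below 0.0315 m and value of joint press above 0.0045 m), for 0.05 s.
3. the bulb is twisted to the stop (value of joint twist above 1.15 rad and value of joint press above 0.0045 m), for 0.1 s.
At the end, for the whole second after the job is handed in: The bulb stands upright (within 0.12 rad) in the holder, within 6 mm of its axis, its grip point less than 30.5 mm above the mouth, the sprung floor pushed down more than 6.2 mm and twisted more than 1.15 rad, and the fingers still grip it with more than 2 N (value of joint press above 0.0062 m and value of joint twist above 1.15 rad and horizontal distance between bulb_grip and holder_mouth below 0.006 m and z of bulb_grip in the frame of holder_mouth below 0.0305 m and angle between bulb_grip's own z axis and vertical below 0.12 rad and contact force between the fingers and bulb above 2 N); the arm keeps its last pose, push and grip.
It fails at once if the glasses case is moved by more than 20 mm (distance of glasses_case from where it was at the start of the episode above 0.02 m).
It fails at once if the mouse is moved by more than 20 mm (distance of mouse from where it was at the start of the episode above 0.02 m).
It fails at once if the brass key is moved by more than 20 mm (distance of box_key from where it was at the start of the episode above 0.02 m).
It also fails if it takes over 45 s, if anything falls off the work surface, if the arm or the gripper's body presses on something with over 40 N, if the wrist force passes 120 N, or if a joint passes its speed limit or range.

## Robot

A 6-joint arm with a two-finger parallel gripper is mounted at the origin on the work surface; the furniture and walls round the work are solid. World frame = base frame: x ahead of the robot, y to its left, z up, the work surface at z = 0. Lengths are in m, angles in rad, forces in N, time in s.
With the tool pointing down it reaches from about 0.4 to 0.825 m from the base axis. Payload 7 kg.
Tool frame: the origin (TCP) lies at the very end of the fingers, on their centre line; the grasp point (between the pads) lies 19 mm behind it; z points along the fingers, y is the line along which they close (so a half turn about z gives the same grasp; the last joint's range is limited). The gripper opens to 88 mm and grips with 3 to 60 N. Pads are 19 mm wide; open, the fingers measure 130 mm over their backs; the gripper's body (78 mm by 193 mm) begins 47 mm behind the grasp point.
Start: joints at [1.552, 0.359, 0.012, 0, -1.224, -0.288], TCP at [0.204, 0.643, 0.227] pointing down, gripper open.
Joint ranges: [-3.07, 3.07], [-1.43, 2.12], [-1.02, 1.25], [-3.03, 1.67], [-3.05, -0], [-3.03, 3.03]. Speed limits (rad/s): [2.39, 2.39, 3.01, 3.14, 3.14, 3.14].

## Interface

Orientations are given as [roll, pitch, yaw] about the fixed x, y, z axes, in that order (R = Rz(yaw) Ry(pitch) Rx(roll)).
In Python, from station import arm, vision gives the robot as it stands. The module is installed in compiled form; this text tells all that it offers.
- The arm moves only by the tool jog_arm, never from a script. Its argument "steps" is a list that holds one entry, the list of rows, each a list of 7 numbers: the closure in counts, from 0 (fully open) to 255 (shut), then the shift along the tool's x, y, z scaled (see below), then the turn, a rotation vector about the tool's x, y, z scaled (see below). In form: [[[grip, dx, dy, dz, rx, ry, rz], ...]]. A call has 1 to 8 rows; each row is the pose to reach, as a shift and turn from the pose commanded when the call began, along the tool's axes at that moment; what a row does not reach only later rows make up. The controller multiplies each number of a shift by 250 mm and each number of a turn by 45 degrees. A row lasts 1/10 s, in which the tool goes at most 50 mm and 8.59 degrees, less where a joint would pass 70% of its speed; a pose out of reach is approached as far as the arm can. A call with a number of a shift or a turn outside -1 to 1 is refused whole. A call with a gripper value outside its range is refused whole. The fingers move at their own pace and stop on an object; "newtons" is the grip in N (left out, the last holds). Time passes only in rows, so rows that repeat a pose let the fingers close. It gives the time, the measured TCP pose, the force, the opening and the grip force at its end, in the units of the state.
- arm.get_state(): the state, without advancing time (a new reading comes with each control period).
- vision.grab_frame(name): name is "side" or "top"; returns a dict with "color" (420x560x3 uint8, red, green, blue), "vfov" (degrees; the focal length in pixels is half the picture's height over the tangent of half this angle, whatever the lens; pixels are square), "cx", "cy" (the principal point, pixels), "extrinsics" (4x4, takes a point from world to camera coordinates). Camera axes: x right, y down, z forward; pixel columns grow to the right and rows downward; lengths in m; the calibration is good to about 2 mm. A picture is of the moment at which its call begins. There is no depth.
- arm.job_done(): hands the job in; it is judged then, once.
The state is a dict: "t": time; "q": joint angles; "qd": joint speeds; "joint_efforts": joint torques, N m; "eef_pos": TCP position; "ee_rot": TCP orientation; "force": force on the tool from outside, world axes, zero at the start; "moment": the same for the moment, N m; "width": finger opening in m; "gripper_force": force on a finger pad.
Only numpy, scipy, OpenCV 4.12 (cv2) and the standard library are available. Lean on these libraries where they do the work, as an engineer would, in place of code of your own. Each camera call takes 0.05 s, during which the arm holds its last target. There are 200 camera calls.

## Working session

There is one attempt and no reset: what is moved stays moved. The work goes in short steps, Python scripts to look and compute and a tool call to move; the robot and the scene stay as the last step left them, time stands still between calls to the robot, and variables do not carry over. Pictures are saved under pics/ and viewed, at most 10 in all, crops included, and the job is handed in when it is done.

Besides the shell and the picture viewer there is one more tool, called after "Emit:" by a JSON object that holds its "name" and its "arguments". jog_arm: Moves the arm, as the interface text tells. Its arguments: {"type":"object","properties":{"steps":{"type":"array","items":{"type":"array","items":{"type":"array","items":{"type":"number"}}}},"newtons":{"type":"number"}},"required":["steps"]}

```bash
mkdir -p pics
cat > h.py <<'E'
import numpy as np, cv2
from station import arm, vision
def grab(n,fn=None):
    f=vision.grab_frame(n)
    if fn: cv2.imwrite('pics/'+fn,f['color'][:,:,::-1])
    return f
def ray(f,u,v):
    F=f['color'].shape[0]/2/np.tan(np.radians(f['vfov'])/2)
    E=np.array(f['extrinsics']);R=E[:3,:3];t=E[:3,3]
    d=R.T@np.array([(u-f['cx'])/F,(v-f['cy'])/F,1]);return -R.T@t,d
def atz(f,u,v,z):
    c,d=ray(f,u,v);return c+d*(z-c[2])/d[2]
def proj(f,p):
    F=f['color'].shape[0]/2/np.tan(np.radians(f['vfov'])/2)
    E=np.array(f['extrinsics']);q=E[:3,:3]@np.array(p)+E[:3,3]
    return F*q[0]/q[2]+f['cx'],F*q[1]/q[2]+f['cy']
def crop(f,u0,v0,u1,v1,k,fn):
    cv2.imwrite('pics/'+fn,cv2.resize(f['color'][v0:v1,u0:u1,::-1],None,fx=k,fy=k,interpolation=cv2.INTER_CUBIC))
E
python3 -c "
from h import *
a=grab('top','t0.png');b=grab('side','s0.png')
for f in(a,b):print({k:f[k] for k in f if k!='color'}, ray(f,280,210))
print(arm.get_state())"
```

```text
{'vfov': 49.3254089152743, 'cx': 281.78365659895, 'cy': 216.9923977579722, 'extrinsics': array([[-4.97058710e-02, -9.98763499e-01,  8.94423836e-04,
         3.95652726e-02],
       [-9.76020512e-01,  4.83839500e-02, -2.12233255e-01,
         5.57475000e-01],
       [ 2.11927552e-01, -1.14222148e-02, -9.77218627e-01,
         8.75546271e-01],
       [ 0.00000000e+00,  0.00000000e+00,  0.00000000e+00,
         1.00000000e+00]])} (array([0.36052128, 0.02254419, 0.97387947]), array([ 0.2270435 , -0.00826684, -0.97397734]))
{'vfov': 48.12944859121209, 'cx': 281.6986840555845, 'cy': 207.9086313371616, 'extrinsics': array([[ 0.99885421,  0.0392196 , -0.02742421, -0.53950256],
       [-0.01024129, -0.38459722, -0.92302768,  0.09267467],
       [-0.04674805,  0.92225094, -0.38375489,  1.16068015],
       [ 0.        ,  0.        ,  0.        ,  1.        ]])} (array([ 0.59409305, -1.01363687,  0.51616253]), array([-0.05040186,  0.92039878, -0.38776096]))
{'t': 0.1, 'q': array([ 1.55208308e+00,  3.59325993e-01,  1.11800798e-02, -3.05980421e-04,
       -1.22410357e+00, -2.88105716e-01]), 'qd': array([-9.87764271e-04, -1.12647279e-03,  3.51000401e-03,  2.19229252e-03,
       -1.19754756e-03, -1.78860627e-05]), 'joint_efforts': array([-1.71265376e-03, -5.84158623e+01,  2.93750167e+01,  7.01557875e+00,
        1.01757518e-02, -4.84889142e-05]), 'eef_pos': array([0.20376003, 0.64306626, 0.22572278]), 'ee_rot': array([ 3.14011765e+00, -1.37129210e-04, -3.06923044e-01]), 'force': array([-0.31127909, -0.10550169,  0.17669314]), 'moment': array([ 0.00695024, -0.00994946,  0.01659849]), 'gripper_force': 0.0, 'width': 0.08755349456464437}
```

View pics/t0.png

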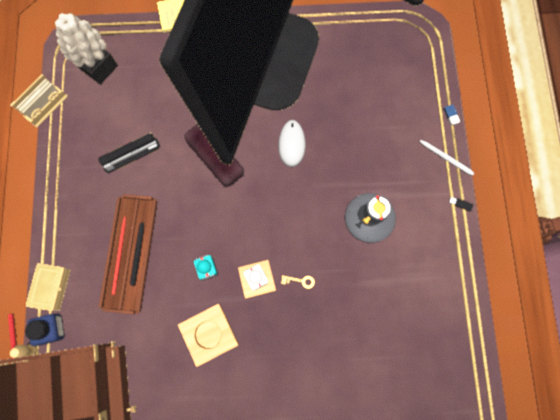

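View pics/s0.png

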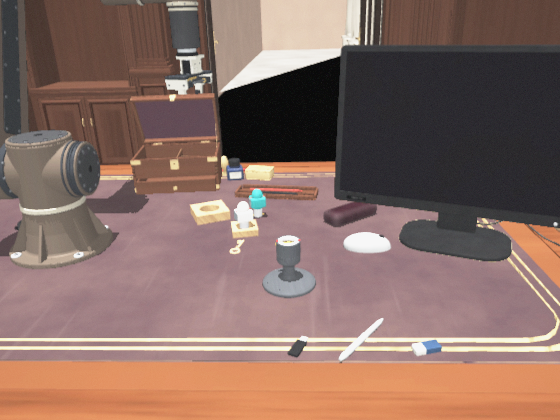

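The top view (and the side view) show these candidates:
- White bulb in the small light cradle at top (257,279), side (244,215). This is the one I want.
- Turquoise look-alike at top (205,267), side (257,202).
- Large empty cradle at top (208,335).
- Lamp holder mouth at top (378,208), side (288,242).

The key sits at top (300,282), close to the cradle. I'll check both targets in a close crop.

```bash
python3 -c "
from h import *
a=grab('top');b=grab('side')
A=cv2.resize(a['color'][255:305,232:282],(400,400),interpolation=2)
B=cv2.resize(a['color'][183:233,353:403],(400,400),interpolation=2)
cv2.imwrite('pics/c1.png',np.hstack([A,B])[:,:,::-1])
A=cv2.resize(b['color'][195:245,220:270],(400,400),interpolation=2)
B=cv2.resize(b['color'][230:280,263:313],(400,400),interpolation=2)
cv2.imwrite('pics/c2.png',np.hstack([A,B])[:,:,::-1])"
```

```text
(no output)
```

View pics/c1.png

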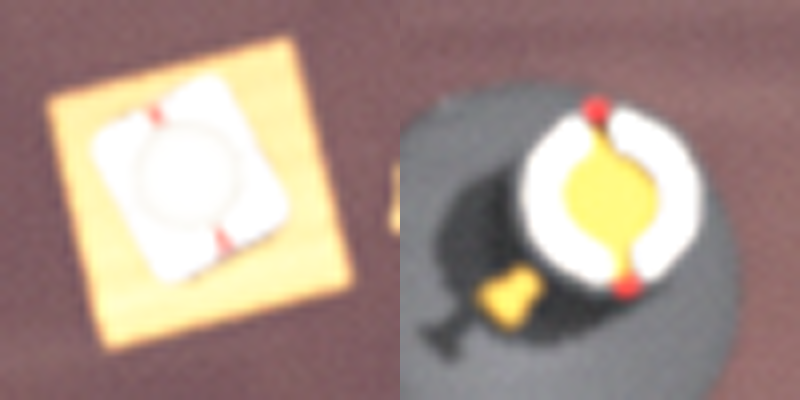

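View pics/c2.png

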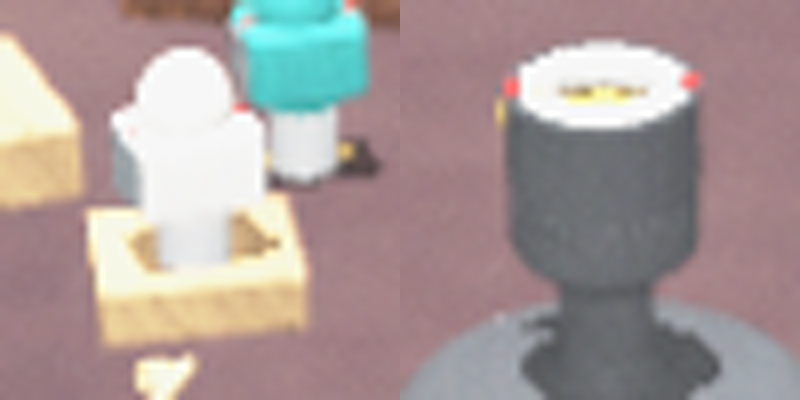

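The crops show the white bulb, with red marks at crop (155,115) and (223,240), standing in the small cradle. The lamp's slots have marks at crop (596,110) and (628,287). The side crop has the lamp marks at (512,87) and (690,80), and a bulb mark at (242,107).

```bash
python3 -c "
from h import *
a=grab('top');b=grab('side')
def P(f,x,y,ou,ov,z): return atz(f,(x+.5)/8-.5+ou,(y+.5)/8-.5+ov,z)[:2]
def rep(n,p,q): print(n,(p+q)/2*1000,np.linalg.norm(p-q)*1000,'ang',np.arctan2(*(p-q)[::-1]))
rep('bulb',P(a,155,115,232,255,.062),P(a,223,240,232,255,.062))
print('dome c (z~.084 top)',P(a,188,172,232,255,.07))
rep('lamp',P(a,196,110,353,183,.1),P(a,228,287,353,183,.1))
print('ring',P(a,212,196,353,183,.1))
rep('lamp side',P(b,112,87,263,230,.1),P(b,290,80,263,230,.1))
cr=[P(a,x,y,232,255,.019) for x,y in((47,102),(293,37),(355,288),(108,352))]
print('cradle',np.mean(cr,0),np.linalg.norm(cr[0]-cr[1]),np.linalg.norm(cr[2]-cr[1]))
cr=[P(b,x,y,220,195,.019) for x,y in((88,212),(100,293),(308,267))]
print('cradle side',(cr[0]+cr[2])/2,cr)
print('bulb dome side', P(b,187,88,220,195,.068), 'mark',P(b,242,107,220,195,.062))
print('thumb',P(a,100,290,353,183,.08))
"
```

```text
bulb [439.78245327  70.64299301] 35.33712117151242 ang 0.4600223742467533
dome c (z~.084 top) [0.44038769 0.0703883 ]
lamp [ 560.00489461 -179.50291549] 45.06484888885966 ang 0.08028922952234012
ring [ 0.56051548 -0.17957229]
lamp side [ 561.78015608 -179.15981917] 44.094333660385345 ang -3.0694751274940804
cradle [0.43910735 0.06999137] 0.06627069697555613 0.06701495896593185
cradle side [0.44151818 0.07385755] [array([0.40376474, 0.09567976]), array([0.41612833, 0.03426015]), array([0.47927161, 0.05203533])]
bulb dome side [0.44066046 0.08145824] mark [0.45797022 0.0797815 ]
thumb [ 0.54241647 -0.15395723]
```

```bash
python3 -c "
from h import *
a=grab('top');b=grab('side')
for uv in((135,190),(220,188)): print('chest base',atz(b,*uv,0))
for z in(0,.1,.2): print('chest top corner',z,atz(a,130,347,z),atz(a,5,360,z))
for y in(.4,.5,.6):
  for uv in((135,97),(215,95)):
    c,d=ray(b,*uv);print('lid y',y,c+d*(y-c[1])/d[1])
for uv in((205,267),(208,335)): print(atz(a,*uv,.06))
"
```

```text
chest base [0.05072758 0.38992444 0.        ]
chest base [0.32567178 0.39888405 0.        ]
chest top corner 0 [ 3.14523675e-01  3.35764150e-01 -1.11022302e-16] [3.01595122e-01 5.89771726e-01 1.11022302e-16]
chest top corner 0.1 [0.31924681 0.30360206 0.1       ] [0.30764578 0.53152761 0.1       ]
chest top corner 0.2 [0.32396994 0.27143998 0.2       ] [0.31369645 0.47328348 0.2       ]
lid y 0.4 [0.09128454 0.4        0.29368012]
lid y 0.4 [0.3335569  0.4        0.29447553]
lid y 0.5 [0.0557161  0.5        0.27794182]
lid y 0.5 [0.31512669 0.5        0.27879349]
lid y 0.6 [0.02014767 0.6        0.26220352]
lid y 0.6 [0.29669649 0.6        0.26311146]
[0.46423628 0.17009321 0.06      ]
[0.33228711 0.16615188 0.06      ]
```

Emit:
{"name": "jog_arm", "arguments": {"steps": [[[67,0,0,-0.2,0,0,0],[67,0,0,-0.4,0,0,0],[67,0,0,-0.48,0,0,0],[67,0.17,0.08,-0.48,0,0,0],[67,0.34,0.16,-0.48,0,0,0],[67,0.52,0.24,-0.48,0,0,0],[67,0.7,0.32,-0.48,0,0,0],[67,0.86,0.4,-0.48,0,0,0]]]}}

```text
t: 1.2
eef_pos: [0.3799, 0.4816, 0.3468]
ee_rot: [-3.141, -0.0, -0.307]
force: [0.2, 0.7, -1.1]
width: 0.0647
gripper_force: 0.0
```

```bash
cat >> h.py <<'E'
from scipy.spatial.transform import Rotation as Ro
def to(p,yaw):
    s=arm.get_state();R=Ro.from_euler('xyz',s['ee_rot']);T=Ro.from_euler('xyz',[np.pi,0,yaw])
    print('t',s['t'],'pos',s['eef_pos'].round(4),'rot',s['ee_rot'].round(4),'F',s['force'].round(2),'M',s['moment'].round(3),'w',round(s['width'],4),'g',s['gripper_force'])
    print('shift',(R.inv().apply(np.array(p)-s['eef_pos'])/.25).round(4),'turn',((R.inv()*T).as_rotvec()/(np.pi/4)).round(4))
E
python3 -c "
from h import *
to([.44,.07,.2],.46)
to([.45,.25,.345],.46)"
```

```text
t 1.2 pos [0.3799 0.4816 0.3468] rot [-3.1412e+00 -1.0000e-04 -3.0680e-01] F [ 0.23  0.67 -1.14] M [ 0.061 -0.028 -0.023] w 0.0647 g 0.0
shift [0.7262 1.4971 0.5867] turn [-4.000e-04 -3.000e-04 -9.763e-01]
t 1.2 pos [0.3799 0.4816 0.3468] rot [-3.1412e+00 -1.0000e-04 -3.0680e-01] F [ 0.23  0.67 -1.14] M [ 0.061 -0.028 -0.023] w 0.0647 g 0.0
shift [0.5469 0.7984 0.007 ] turn [-4.000e-04 -3.000e-04 -9.763e-01]
```

Emit:
{"name": "jog_arm", "arguments": {"steps": [[[67,0.1,0.15,0,0,0,-0.18],[67,0.2,0.3,0,0,0,-0.36],[67,0.3,0.45,0,0,0,-0.54],[67,0.41,0.6,0,0,0,-0.72],[67,0.5,0.72,0,0,0,-0.85],[67,0.55,0.8,0,0,0,-0.976],[67,0.6,0.92,0.08,0,0,-0.976],[67,0.62,1.0,0.2,0,0,-0.976]]]}}

```text
t: 2.0
eef_pos: [0.4519, 0.1968, 0.2977]
ee_rot: [-3.141, -0.004, 0.459]
force: [-0.2, 0.1, -1.9]
width: 0.0648
gripper_force: 0.0
```

```bash
python3 -c "
from h import *
to([.44,.07,.12],.46)"
```

```text
t 2.0 pos [0.4519 0.1968 0.2977] rot [-3.1408 -0.004   0.4591] F [-0.15  0.08 -1.92] M [-0.029 -0.033  0.036] w 0.0648 g 0.0
shift [-0.2702  0.4343  0.7095] turn [-0.001  -0.0051 -0.0011]
```

Emit:
{"name": "jog_arm", "arguments": {"steps": [[[67,-0.1,0.15,0.1,0,0,0],[67,-0.2,0.3,0.2,0,0,0],[67,-0.27,0.434,0.32,0,0,0],[67,-0.27,0.434,0.46,0,0,0],[67,-0.27,0.434,0.6,0,0,0],[67,-0.27,0.434,0.7,0,0,0],[67,-0.27,0.434,0.71,0,0,0],[67,-0.27,0.434,0.71,0,0,0]]]}}

```text
t: 2.8
eef_pos: [0.4387, 0.0708, 0.1194]
ee_rot: [3.141, 0.001, 0.46]
force: [0.5, 0.6, 0.8]
width: 0.0644
gripper_force: 0.0
```

```bash
python3 -c "
from h import *
to([.44,.0705,.032],.46)
a=grab('top');b=grab('side')
A=cv2.resize(a['color'][235:325,212:302],(400,400),interpolation=2)
B=cv2.resize(b['color'][160:250,200:290],(400,400),interpolation=2)
cv2.imwrite('pics/c3.png',np.hstack([A,B])[:,:,::-1])"
```

```text
t 2.8 pos [0.4387 0.0708 0.1194] rot [3.1411e+00 7.0000e-04 4.6010e-01] F [0.48 0.55 0.8 ] M [-0.117 -0.139  0.003] w 0.0644 g 0.0
shift [0.0044 0.0033 0.3495] turn [0.0006 0.0009 0.0001]
```

View pics/c3.png

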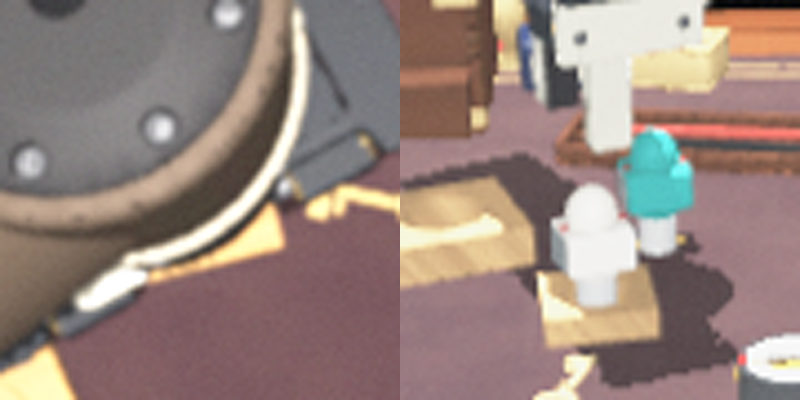

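The view shows the near finger's tip at crop (607,150), directly above the white bulb's dome at (590,210), and the turquoise bulb clear to the side. I'll descend and grip.

Emit:
{"name": "jog_arm", "arguments": {"newtons": 25, "steps": [[[67,0.004,0.003,0.1,0,0,0],[67,0.004,0.003,0.2,0,0,0],[67,0.004,0.003,0.3,0,0,0],[67,0.004,0.003,0.348,0,0,0],[67,0.004,0.003,0.348,0,0,0],[180,0.004,0.003,0.348,0,0,0],[255,0.004,0.003,0.348,0,0,0],[255,0.004,0.003,0.348,0,0,0]]]}}

```text
t: 3.7
eef_pos: [0.4405, 0.0712, 0.0332]
ee_rot: [-3.141, -0.002, 0.46]
force: [0.7, 0.2, 0.0]
width: 0.0464
gripper_force: 0.0
```

Emit:
{"name": "jog_arm", "arguments": {"steps": [[[255,0,0,0,0,0,0],[255,0,0,0,0,0,0],[255,0,0,0,0,0,0]]]}}

```text
t: 4.0
eef_pos: [0.4402, 0.0709, 0.0326]
ee_rot: [-3.142, -0.001, 0.46]
force: [-1.1, 1.2, 6.6]
width: 0.0358
gripper_force: 25.0
```

```bash
python3 -c "
from h import *
to([.44,.0705,.032],.46)"
```

```text
t 4.0 pos [0.4402 0.0709 0.0326] rot [-3.1416e+00 -1.1000e-03  4.6000e-01] F [-1.13  1.22  6.64] M [ 0.221  0.638 -0.02 ] w 0.0358 g 24.988696575164795
shift [-0.0014  0.0011  0.0026] turn [-0.     -0.0013  0.0001]
```

Emit:
{"name": "jog_arm", "arguments": {"steps": [[[255,0,0,-0.04,0,0,0],[255,0,0,-0.12,0,0,0],[255,0,0,-0.24,0,0,0],[255,0,0,-0.38,0,0,0],[255,0,0,-0.5,0,0,0],[255,0,0,-0.6,0,0,0],[255,0,0,-0.6,0,0,0],[255,0,0,-0.6,0,0,0]]]}}

```text
t: 4.8
eef_pos: [0.4396, 0.0707, 0.1826]
ee_rot: [-3.141, -0.001, 0.459]
force: [-1.1, 0.1, -1.9]
width: 0.0362
gripper_force: 25.0
```

```bash
python3 -c "
from h import *
to([.561,-.1795,.18],.077)"
```

```text
t 4.8 pos [0.4396 0.0707 0.1826] rot [-3.1411e+00 -1.4000e-03  4.5950e-01] F [-1.11  0.12 -1.91] M [-0.08   0.02   0.011] w 0.0362 g 24.987609386444092
shift [-0.0086  1.1122  0.01  ] turn [-0.001  -0.0016  0.487 ]
```

Emit:
{"name": "jog_arm", "arguments": {"steps": [[[255,0,0.1,0,0,0,0.06],[255,0,0.24,0,0,0,0.12],[255,0,0.38,0,0,0,0.2],[255,0,0.52,0,0,0,0.28],[255,0,0.66,0,0,0,0.36],[255,0,0.8,0,0,0,0.42],[255,0,0.92,0,0,0,0.487],[255,0,0.96,0,0,0,0.487]]]}}

```text
t: 5.6
eef_pos: [0.5461, -0.1466, 0.1801]
ee_rot: [3.142, 0.003, 0.074]
force: [-0.6, -0.1, -1.3]
width: 0.0358
gripper_force: 25.0
```

```bash
python3 -c "
from h import *
to([.561,-.1795,.16],.077)"
```

```text
t 5.6 pos [ 0.5461 -0.1466  0.1801] rot [3.1415 0.0035 0.0736] F [-0.6  -0.08 -1.28] M [ 0.007 -0.011  0.041] w 0.0358 g 24.988144040107727
shift [0.0502 0.1355 0.0801] turn [ 0.0001  0.0044 -0.0043]
```

Emit:
{"name": "jog_arm", "arguments": {"steps": [[[255,0.02,0.06,0,0,0,0],[255,0.05,0.13,0,0,0,0],[255,0.05,0.1355,0.06,0,0,0],[255,0.05,0.1355,0.12,0,0.004,-0.004],[255,0.05,0.1355,0.16,0,0.004,-0.004],[255,0.05,0.1355,0.16,0,0.004,-0.004],[255,0.05,0.1355,0.16,0,0.004,-0.004]]]}}

```text
t: 6.3
eef_pos: [0.5614, -0.1771, 0.1422]
ee_rot: [3.141, -0.003, 0.081]
force: [0.9, -0.2, -0.5]
width: 0.0357
gripper_force: 25.0
```

```bash
python3 -c "
from h import *
to([.561,-.1795,.14],.077)
a=grab('top');b=grab('side')
A=cv2.resize(a['color'][170:240,340:410],(400,400),interpolation=2)
B=cv2.resize(b['color'][205:265,258:318],(400,400),interpolation=2)
cv2.imwrite('pics/c4.png',np.hstack([A,B])[:,:,::-1])"
```

```text
t 6.3 pos [ 0.5614 -0.1771  0.1422] rot [ 3.1414e+00 -2.8000e-03  8.1300e-02] F [ 0.88 -0.17 -0.45] M [ 0.042 -0.057 -0.053] w 0.0357 g 24.987974166870117
shift [-0.0025  0.0096  0.0089] turn [ 0.0003 -0.0036  0.0055]
```

View pics/c4.png

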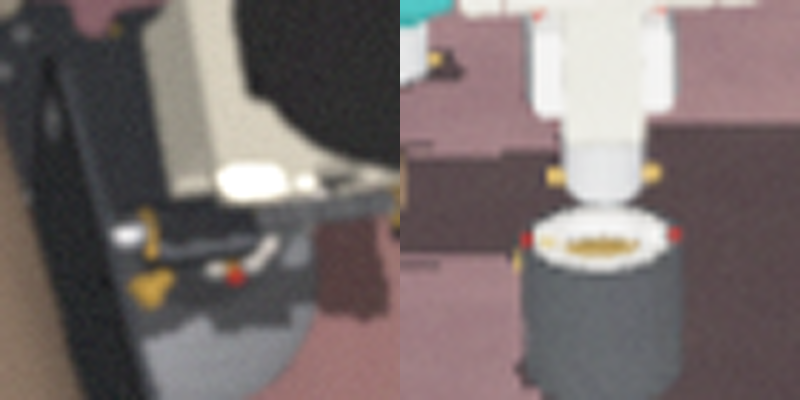

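The side crop shows the pins centred at (604,175), slightly right of the holder axis at (602,240), and the slots in line with them. The pose readings are noisy, so I'll average several and compute the x offset.

```bash
python3 -c "
from h import *
P=[]
for i in range(8):
    b=grab('side');s=arm.get_state();P.append(np.r_[s['eef_pos'],s['ee_rot'][2]])
P=np.array(P);print(P.mean(0).round(5),P.std(0).round(5))
def pin(u,v,y):
    c,d=ray(b,258+(u-400+.5)/6.667-.5,205+(v+.5)/6.667-.5);return (c+d*(y-c[1])/d[1]).round(4)
for u,v in((547,175),(662,173),(604.5,174),(566,160),(641,160)): print(u,pin(u,v,-.1795))
for u,v in((527,240),(676,234),(601.5,237),(523,260),(682,260)): print(u,atz(b,258+(u-400+.5)/6.667-.5,205+(v+.5)/6.667-.5,.1).round(4))
print(proj(b,[.561,-.1795,.1]))
"
```

```text
[ 0.56159 -0.17718  0.14258  0.08062] [1.7e-04 5.0e-05 2.4e-04 1.7e-04]
547 [ 0.5464 -0.1795  0.1204]
662 [ 0.5803 -0.1795  0.1207]
604.5 [ 0.5633 -0.1795  0.1206]
566 [ 0.5521 -0.1795  0.1252]
641 [ 0.5742 -0.1795  0.125 ]
527 [ 0.5399 -0.1813  0.1   ]
676 [ 0.5841 -0.1781  0.1   ]
601.5 [ 0.562  -0.1797  0.1   ]
523 [ 0.5394 -0.1944  0.1   ]
682 [ 0.5859 -0.1951  0.1   ]
(np.float64(287.29397512253394), np.float64(240.07950904303428))
```

Emit:
{"name": "jog_arm", "arguments": {"steps": [[[255,-0.0055,0.009,0,0,0,0],[255,-0.0055,0.009,0.01,0,0,0.003],[255,-0.0055,0.009,0.025,0,0,0.003],[255,-0.0055,0.009,0.04,0,0,0.003],[255,-0.0055,0.009,0.052,0,0,0.003],[255,-0.0055,0.009,0.064,0,0,0.003],[255,-0.0055,0.009,0.064,0,0,0.003]]]}}

```text
t: 7.5
eef_pos: [0.5599, -0.1795, 0.1254]
ee_rot: [-3.141, -0.002, 0.078]
force: [-0.5, 0.3, -0.5]
width: 0.0356
gripper_force: 25.0
```

```bash
python3 -c "
from h import *
b=grab('side')
to([.5604,-.1795,.12],.077)"
```

```text
t 7.55 pos [ 0.5601 -0.1796  0.1258] rot [-3.1416e+00 -2.6000e-03  7.8100e-02] F [ 0.28 -0.19 -0.92] M [-0.031 -0.024  0.024] w 0.0356 g 24.987865090370178
shift [ 0.0013 -0.0002  0.023 ] turn [-0.     -0.0033  0.0014]
```

No contact force with the cap 3 mm into the ring. I'll keep going down slowly.

Emit:
{"name": "jog_arm", "arguments": {"steps": [[[255,0,0,0.006,0,0,0],[255,0,0,0.012,0,0,0],[255,0,0,0.018,0,0,0],[255,0,0,0.022,0,0,0],[255,0,0,0.022,0,0,0]]]}}

```text
t: 8.05
eef_pos: [0.5601, -0.1796, 0.1204]
ee_rot: [-3.142, -0.003, 0.078]
force: [-0.6, 1.0, -0.9]
width: 0.0356
gripper_force: 25.0
```

```bash
python3 -c "
from h import *
b=grab('side')
to([.5604,-.1795,.1095],.077)"
```

```text
t 8.1 pos [ 0.5602 -0.1796  0.1205] rot [-3.1416e+00 -3.0000e-03  7.8100e-02] F [-0.98  0.38 -1.03] M [-0.003 -0.032 -0.002] w 0.036 g 24.98798757791519
shift [ 0.0007 -0.0002  0.044 ] turn [-0.     -0.0039  0.0014]
```

Cap and pins are in the slots without any reaction force. Next is pressing against the spring.

Emit:
{"name": "jog_arm", "arguments": {"newtons": 40, "steps": [[[255,0,0,0.006,0,0,0],[255,0,0,0.014,0,0,0],[255,0,0,0.022,0,0,0],[255,0,0,0.03,0,0,0],[255,0,0,0.036,0,0,0],[255,0,0,0.04,0,0,0],[255,0,0,0.04,0,0,0]]]}}

```text
t: 8.8
eef_pos: [0.5605, -0.1796, 0.1109]
ee_rot: [3.141, -0.004, 0.078]
force: [-1.3, 1.6, 5.5]
width: 0.0359
gripper_force: 40.0
```

```bash
python3 -c "
from h import *
b=grab('side','s5.png')
crop(b,258,205,318,265,8,'c5.png')
to([.5604,-.1795,.1095],.077)"
```

```text
t 8.85 pos [ 0.5605 -0.1797  0.111 ] rot [ 3.1413 -0.0037  0.0783] F [-1.83  1.15  6.03] M [0.325 0.675 0.001] w 0.0359 g 39.986804723739624
shift [-0.0003 -0.0007  0.006 ] turn [ 0.0004 -0.0047  0.0017]
```

View pics/c5.png

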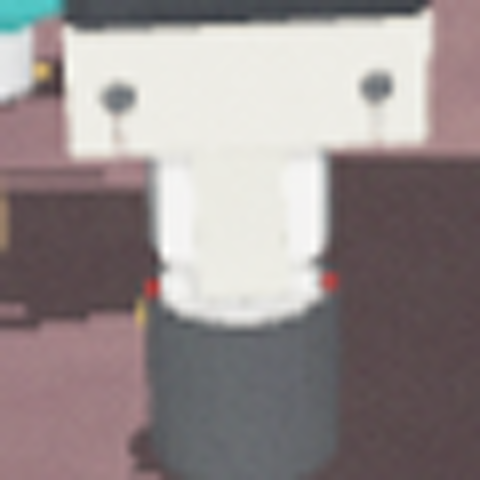

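The crop shows the cap down in the holder, with the collar just above the ring and upright. Vertical force is about 7 N, so it's pressed. I'll start the clockwise twist (+rz) with about 1 mm more push.

Emit:
{"name": "jog_arm", "arguments": {"steps": [[[255,0,0,0.004,0,0,0.05],[255,0,0,0.004,0,0,0.16],[255,0,0,0.004,0,0,0.28],[255,0,0,0.004,0,0,0.4],[255,0,0,0.004,0,0,0.52],[255,0,0,0.004,0,0,0.64],[255,0,0,0.004,0,0,0.76],[255,0,0,0.004,0,0,0.8]]]}}

```text
t: 9.65
eef_pos: [0.5604, -0.1794, 0.11]
ee_rot: [-3.139, -0.003, -0.553]
force: [-3.0, 2.3, 5.8]
width: 0.0359
gripper_force: 40.0
```

```bash
python3 -c "
from h import *
b=grab('side')
to([.5604,-.1795,.11],.077-1.47)"
```

```text
t 9.7 pos [ 0.5604 -0.1793  0.11  ] rot [-3.1393e+00 -2.9000e-03 -5.5390e-01] F [-1.94  2.78  7.21] M [1.089 0.798 0.058] w 0.0358 g 39.98451232910156
shift [0.0004 0.0005 0.    ] turn [-0.0042 -0.0022  1.0684]
```

Emit:
{"name": "jog_arm", "arguments": {"steps": [[[255,0,0,0,0,0,0.1],[255,0,0,0,0,0,0.22],[255,0,0,0,0,0,0.34],[255,0,0,0,0,0,0.46],[255,0,0,0,0,0,0.6],[255,0,0,0,0,0,0.74],[255,0,0,0,0,0,0.88],[255,0,0,0,0,0,0.98]]]}}

```text
t: 10.5
eef_pos: [0.5615, -0.179, 0.1104]
ee_rot: [-3.136, -0.001, -1.324]
force: [0.3, 4.5, 6.7]
width: 0.0356
gripper_force: 40.0
```

Emit:
{"name": "jog_arm", "arguments": {"steps": [[[255,0,0,0.001,0,0,0.03],[255,0,0,0.001,0,0,0.06],[255,0,0,0.001,0,0,0.06]]]}}

```text
t: 10.8
eef_pos: [0.5615, -0.1791, 0.1101]
ee_rot: [-3.136, -0.001, -1.367]
force: [-1.1, 3.4, 7.3]
width: 0.0353
gripper_force: 40.0
```

```bash
python3 -c "
from h import *
b=grab('side');a=grab('top')
A=cv2.resize(a['color'][170:240,340:410],(400,400),interpolation=2)
B=cv2.resize(b['color'][205:265,258:318],(400,400),interpolation=2)
cv2.imwrite('pics/c6.png',np.hstack([A,B])[:,:,::-1])
to([.5604,-.1795,.11],.077-1.5)"
```

```text
t 10.9 pos [ 0.5615 -0.179   0.1101] rot [-3.1359e+00 -6.0000e-04 -1.3664e+00] F [0.4  5.07 6.45] M [ 1.637 -0.037  0.116] w 0.036 g 39.983537793159485
shift [0.0009 0.0047 0.0004] turn [-0.0073 -0.0006  0.072 ]
```

View pics/c6.png

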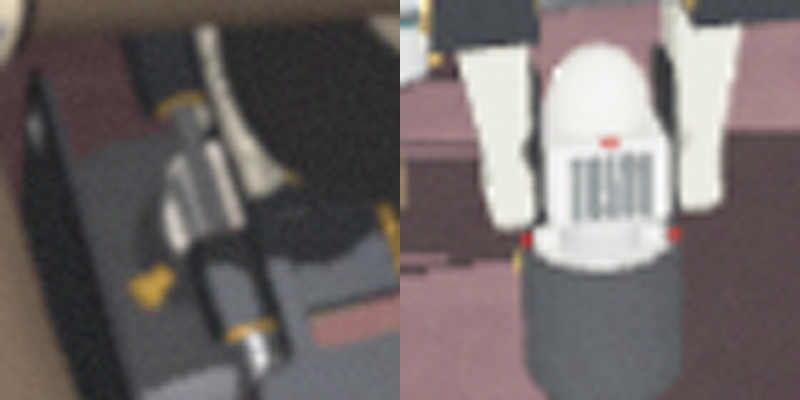

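The side crop shows the bulb turned by about a quarter: the red mark is now at the front (610,142), and the bulb is upright and seated. I'll add a little twist and push for margin and ease the 5 N side load.

Emit:
{"name": "jog_arm", "arguments": {"steps": [[[255,-0.002,0,0.002,0,0,0.02],[255,-0.004,0,0.004,0,0,0.05],[255,-0.004,0,0.004,0,0,0.05],[255,-0.004,0,0.004,0,0,0.05]]]}}

```text
t: 11.3
eef_pos: [0.5615, -0.1788, 0.1096]
ee_rot: [-3.136, -0.002, -1.405]
force: [-0.0, 0.5, 8.5]
width: 0.0357
gripper_force: 40.0
```

```bash
python3 -c "
from h import *
for i in range(3):
    b=grab('side');to([.5604,-.1795,.11],.077-1.5)
def g(u,v,off): return (258+(u-400+.5)/6.667-.5,205+(v+.5)/6.667-.5)
crop(b,258,205,318,265,8,'c7.png')"
```

```text
t 11.35 pos [ 0.5615 -0.1788  0.1096] rot [-3.1355e+00 -1.6000e-03 -1.4055e+00] F [-0.37  0.6   8.91] M [0.342 0.081 0.079] w 0.0358 g 39.983171224594116
shift [ 0.002   0.005  -0.0015] turn [-0.0078 -0.0019  0.0223]
t 11.4 pos [ 0.5615 -0.1788  0.1096] rot [-3.1356e+00 -1.6000e-03 -1.4054e+00] F [0.92 0.57 8.76] M [0.407 0.079 0.101] w 0.0357 g 39.98310148715973
shift [ 0.0019  0.0047 -0.0016] turn [-0.0076 -0.0019  0.0224]
t 11.45 pos [ 0.5615 -0.1788  0.1096] rot [-3.1355e+00 -1.5000e-03 -1.4055e+00] F [ 0.73 -0.39  8.48] M [0.334 0.016 0.078] w 0.0354 g 39.98329818248749
shift [ 0.0019  0.0048 -0.0015] turn [-0.0078 -0.0019  0.0223]
```

View pics/c7.png

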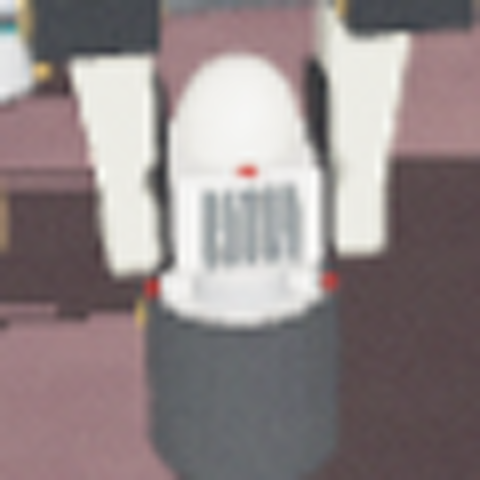

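The bulb is upright and pressed near the bottom (about 8.7 N), turned about 1.48 rad, with the side load gone and the grip firm. Handing in.

```bash
python3 -c "
from station import arm
print(arm.job_done())"
```

```text
the job is handed in; nothing more can be done
None
```

The job is handed in: the bulb is in the lamp holder, pushed down at about 8.7 N, twisted clockwise about 1.48 rad and still gripped at 40 N, ready for the thumb screw; the hand-in returned no verdict, so I can't confirm it passed.

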